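# Sweep the old butt caps off the stringer's work board into the scrap tray

## Robot

A 6-joint arm with a two-finger parallel gripper is mounted at the origin on the work surface. World frame = base frame: x ahead of the robot, y to its left, z up, the work surface at z = 0. Lengths are in m, angles in rad, forces in N, time in s.
With the tool pointing down it reaches from about 0.35 to 1 m from the base axis. Payload 7.1 kg.
Tool frame: the origin (TCP) lies between the finger pads; the fingertips stand ahead of it and the grasp point (between the pads) lies 6 mm ahead of it (nose_length is the z of the fingertips in the tool frame, in m); z points along the fingers, y is the line along which they close (so a half turn about z gives the same grasp; the last joint's range is limited). The gripper opens to 85 mm and grips with 20 to 120 N. Pads are 22 mm wide; open, the fingers measure 114 mm over their backs; the gripper's body (76 mm by 85 mm) begins 54 mm behind the grasp point. The pads swing forward as they close: fully open they stand 13 mm farther back than shut.
Start: joints at [-1.123, 0.423, 1.63, -0, 1.089, -0.019], TCP at [0.281, -0.558, 0.256] pointing down, gripper open.
Joint ranges: [-3, 3], [-0.9, 2.11], [0.09, 2.58], [-1.31, 4.45], [0.11, 2.69], [-2.54, 2.54]. Speed limits (rad/s): [2.39, 2.39, 3.01, 3.14, 3.14, 3.14].

## Interface

Orientations are given as a unit quaternion [x, y, z, w].
In Python, from rig import move_to, line_to, goto_joints, open_jaws, grasp, hold, inverse_kinematics, capture, PlanningError, job_done, read_time_s, read_q, read_qvel, read_tau, read_tcp_pos, read_orientation, read_contact_force, read_torque, read_gripper_width, read_grip_force, nose_length gives the robot as it stands. Calls block until the motion is done:
- move_to(position, orientation): joint-space move of the TCP to a pose.
- line_to(position, rot=None, speed=0.15, stop_force=None): straight line of the TCP; rot=None keeps the orientation; speed is the mean speed in m/s. With stop_force (N) it stops when the force on the tool has changed by that much, and returns True; else False.
- goto_joints(angles): joint-space move.
- open_jaws() and grasp(strength=None): open the fingers fully, or close them until they stop; strength is the grip in N (None keeps the last).
- hold(seconds).
- inverse_kinematics(position, orientation): joint angles nearest the present ones, or None.
- capture(name): name is "side" or "top"; returns a dict with "image" (420x560x3 uint8, blue, green, red), "z_map" (420x560 float32, m along the optical axis (not along the pixel's ray), 0 where there is no reading), "camera_matrix" (3x3 intrinsics, pixels), "R" (3x3) and "t" (3): a world point X has camera coordinates R X + t. Camera axes: x right, y down, z forward; pixel columns grow to the right and rows downward; lengths in m; the calibration is good to about 2 mm. A picture is of the moment at which its call begins.
A pose or a line that the arm cannot do raises PlanningError and nothing moves.
- job_done(): hands the job in; it is judged then, once.
Readings, each from a call of its own:
- read_time_s(): time.
- read_q(): joint angles.
- read_qvel(): joint speeds.
- read_tau(): joint torques, N m.
- read_tcp_pos(): TCP position.
- read_orientation(): TCP orientation.
- read_contact_force(): force on the tool from outside, world axes, zero at the start.
- read_torque(): the same for the moment, N m.
- read_gripper_width(): opening from 0.0 (shut) to 1.0 (fully open).
- read_grip_force(): force on a finger pad.
Only numpy, scipy, OpenCV 4.12 (cv2) and the standard library are available. Lean on these libraries where they do the work, as an engineer would, in place of code of your own. Each camera call takes 0.05 s, during which the arm holds its last target. There are 200 camera calls.

## Task

The racket stringer has left four old black butt caps on the plywood work board. Sweep them along the board with the fingers and off its open end so that all four drop into the empty steel scrap tray standing there; push them only, do not pinch or pick any of them up. Leave the metal string clamp standing where it is on the board, and do not disturb the reel of string or the shuttlecock on the table beyond the board.

Things in the scene. Friction and masses are not known exactly. Their poses are not given: they have to be found in the camera images.
- board: the fixed plywood work board, 252 mm along its x by 330 mm along its y; its origin is the centre of its underside on the table, its top surface is 60 mm above the table. Hardwood strips 8 mm wide stand 8 mm above the top along both long sides (x = +-118 to +-126 mm); both ends (y = +-165 mm) are open, without a strip
- scrap_tray: the fixed, empty, open steel tray that stands lengthways against one end of the board (at the board's +y or -y end, it varies; 2 mm gap), turned like the board: 240 mm along x, 120 mm along y, 45 mm high (its rim is 15 mm under the board's top), walls 3 mm; its origin is the centre of its underside on the table
- stock_case: the fixed, shut, clear plastic case of new grip rolls at the other end of the board (2 mm gap), 240 mm along x, 124 mm along y, 72 mm high, so 12 mm higher than the board's top; origin at the centre of its underside on the table. Nothing goes there
- cap1: an old racket butt cap: a small hollow eight-sided black plastic cup, 32 mm across the flats at its flared foot (lowest 6 mm), 28 mm above, 24 mm high, about 14 g, standing on the board on its foot with the hollow up. Its origin is the centre of its underside (60 mm above the table while it stands on the board), its z axis points up along its own axis
- cap2: an old racket butt cap: a small hollow eight-sided black plastic cup, 32 mm across the flats at its flared foot (lowest 6 mm), 28 mm above, 24 mm high, about 14 g, standing on the board on its foot with the hollow up. Its origin is the centre of its underside (60 mm above the table while it stands on the board), its z axis points up along its own axis
- cap3: an old racket butt cap: a small hollow eight-sided black plastic cup, 32 mm across the flats at its flared foot (lowest 6 mm), 28 mm above, 24 mm high, about 14 g, standing on the board on its foot with the hollow up. Its origin is the centre of its underside (60 mm above the table while it stands on the board), its z axis points up along its own axis
- cap4: an old racket butt cap: a small hollow eight-sided black plastic cup, 32 mm across the flats at its flared foot (lowest 6 mm), 28 mm above, 24 mm high, about 14 g, standing on the board on its foot with the hollow up. Its origin is the centre of its underside (60 mm above the table while it stands on the board), its z axis points up along its own axis
- clamp_mid (a point): the flying string clamp, loose, standing on the board among the caps: an aluminium bar 20 mm wide (28 mm with its levers) and 62 mm long with two toothed heads, 50 mm high, 180 g; the point is at its centre at mid-height, 25 mm above its underside; its y axis is its long axis, which lies nearly along the board's y
- reel_mid (a point): a reel of string lying flat on the table beyond the board's far side, loose, 86 mm diameter, 50 mm high; the point is its centre
- shuttle_mid (a point): a shuttlecock standing on its feather skirt on the table beyond the board's far side, loose and light, 66 mm diameter, 86 mm high; the point is on its axis at mid-height
Things that resemble listed ones, but are neither listed nor needed, are in the scene too. What is shaped like the cap3 but orange or yellow is not meant.

How it is judged:
By the outcome, as a careful person would: the job done as asked, in the order asked, and still so for the second after the job is handed in, with the robot touching nothing.
It also fails if it takes over 61 s, if anything falls off the work surface, if the arm or the gripper's body presses on something with over 40 N, if the wrist force passes 120 N, or if a joint passes its speed limit or range.

## Working session

There is one attempt and no reset: what is moved stays moved. The work goes in short steps, each a Python script; the robot and the scene stay as the last script left them, time stands still between calls to the robot, and variables do not carry over. Pictures are saved under pics/ and viewed, at most 10 in all, crops included, and the job is handed in when it is done.

```bash
mkdir -p pics; ls
python3 - <<'E'
from rig import *
import cv2,numpy as np
for n in("top","side"):
    c=capture(n); cv2.imwrite(f"pics/{n}0.png",c["image"]); np.savez(f"{n}0.npz",**c)
    print(n,c["camera_matrix"].round(1).tolist(),c["R"].round(3).tolist(),c["t"].round(3).tolist(),(c["z_map"]>0).mean())
print(read_time_s(),nose_length,read_tcp_pos(),read_orientation())
E
```

```text
pics
top [[542.0, 0.0, 279.2], [0.0, 542.0, 213.9], [0.0, 0.0, 1.0]] [[0.027, -1.0, 0.007], [-0.994, -0.027, -0.11], [0.11, -0.004, -0.994]] [-0.001, 0.561, 0.902] 0.9959948979591837
side [[425.5, 0.0, 281.6], [0.0, 425.5, 203.7], [0.0, 0.0, 1.0]] [[0.842, -0.539, 0.013], [-0.34, -0.551, -0.762], [0.418, 0.638, -0.647]] [-0.485, 0.267, 0.475] 0.9958843537414966
0.1 0.025 [ 0.2811138  -0.55771715  0.2556441 ] [ 9.72876261e-01  2.31325168e-01 -1.47610770e-04 -6.51851838e-04]
```

View pics/top0.png

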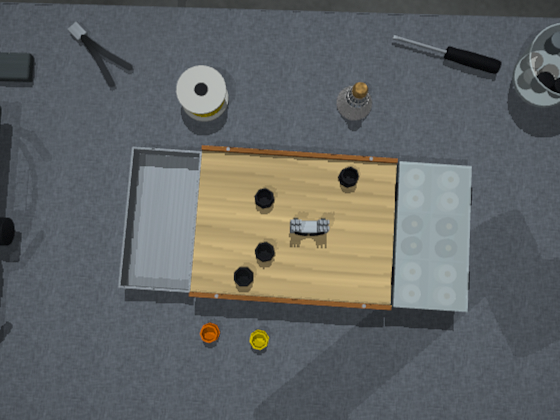

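View pics/side0.png

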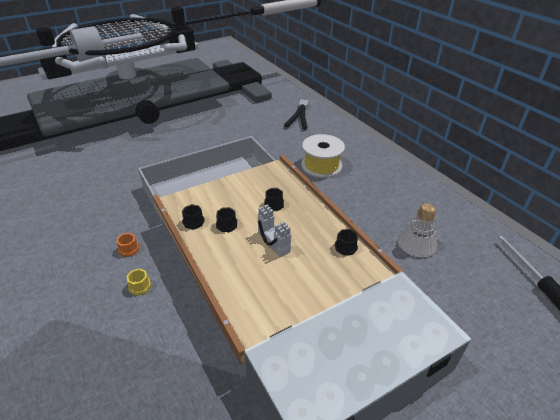

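Top view: black caps at (348,177), (264,198), (265,252) and (243,276). The clamp is at (309,227), the tray is on the left (+y end), the case on the right, the reel at (203,92) and the shuttle at (355,100). Lookalikes are the orange cap (209,333) and the yellow cap (259,340), both on the table off the board. The side view agrees: black caps at (192,216), (227,219), (274,198) and (346,241).

```bash
cat > util.py <<'E'
import numpy as np
from rig import capture
def at_z(c,px,z):
    d=c["R"].T@np.linalg.inv(c["camera_matrix"])@[px[0],px[1],1.]; o=-c["R"].T@c["t"]
    return o+d*(z-o[2])/d[2]
def cloud(c):
    v,u=np.mgrid[:420,:560]; z=c["z_map"]
    P=np.stack([u*z,v*z,z],-1)@np.linalg.inv(c["camera_matrix"]).T
    return (P-c["t"])@c["R"]
def tri(cs,pxs):
    A=[];b=[]
    for c,p in zip(cs,pxs):
        d=c["R"].T@np.linalg.inv(c["camera_matrix"])@[p[0],p[1],1.]; d/=np.linalg.norm(d); o=-c["R"].T@c["t"]
        M=np.eye(3)-np.outer(d,d); A.append(M); b.append(M@o)
    return np.linalg.lstsq(np.vstack(A),np.hstack(b),rcond=None)[0]
E
python3 - <<'E'
from util import *; import cv2
T=np.load("top0.npz");S=np.load("side0.npz")
for n,p in dict(tl=(202,147),tr=(397,160),bl=(190,297),br=(391,308)).items(): print(n,at_z(T,p,.068).round(4))
P=cloud(T); print("board z",np.median(P[190:200,310:340,2]), "tray floor",np.median(P[200:250,150:180,2]), "shuttle,reel top",P[85:95,355:362,2].max(),P[85:95,190:215,2].max())
out=[]
for nm,c in(("top",T),("side",S)):
    Q=cloud(c); dark=(c["image"].max(2)<60)&(Q[...,2]>.058)&(Q[...,2]<.1)&(Q[...,0]>.3)&(Q[...,0]<.75)&(abs(Q[...,1])<.3)
    n,l,s,ce=cv2.connectedComponentsWithStats(dark.astype(np.uint8))
    for i in range(1,n):
        if s[i,4]>40:
            q=Q[l==i]; top=q[q[:,2]>np.percentile(q[:,2],95)-.004]
            print(nm,ce[i].round(),s[i,4],"rim ctr",((top.min(0)+top.max(0))/2).round(4),"zmax",q[:,2].max().round(4))
for nm,a,b in(("c1",(348,173),(346,234)),("c2",(264,194),(274,191)),("c3",(265,247),(227,212)),("c4",(243,272),(192,209))): print(nm,tri((T,S),(a,b)).round(4))
m=(P[...,2]>.072)&(P[...,2]<.13); m[:200]=0;m[245:]=0;m[:,:285]=0;m[:,335:]=0
q=P[m]; print("clamp",q.min(0).round(4),q.max(0).round(4))
im=T["image"][140:315,185:405]; cv2.imwrite("pics/crop0.png",cv2.resize(im,None,fx=3.4,fy=3.4,interpolation=cv2.INTER_CUBIC))
E
```

```text
tl [0.6663 0.147  0.068 ]
tr [ 0.6534 -0.1799  0.068 ]
bl [0.4176 0.1559 0.068 ]
br [ 0.4086 -0.1709  0.068 ]
board z 0.06009428128504999 tray floor 0.003244747225017802 shuttle,reel top 0.9583451910280749 0.9583451910280749
top [348. 177.] 297 rim ctr [ 0.6229 -0.0978  0.0844] zmax 0.0875
top [396. 190.] 51 rim ctr [ 0.6015 -0.179   0.0696] zmax 0.0727
top [264. 198.] 289 rim ctr [0.5826 0.0396 0.0841] zmax 0.0869
top [310. 233.] 82 rim ctr [ 0.5261 -0.0346  0.0914] zmax 0.0948
top [264. 252.] 287 rim ctr [0.4954 0.037  0.0848] zmax 0.0878
top [392. 276.] 42 rim ctr [ 0.4619 -0.1728  0.0693] zmax 0.0713
top [243. 276.] 286 rim ctr [0.4538 0.0708 0.0846] zmax 0.0874
side [274. 199.] 317 rim ctr [0.5838 0.038  0.0831] zmax 0.0858
side [192. 217.] 409 rim ctr [0.454  0.0681 0.0834] zmax 0.0862
side [226. 220.] 412 rim ctr [0.4951 0.0349 0.0831] zmax 0.0856
side [265. 235.] 99 rim ctr [ 0.5264 -0.0367  0.091 ] zmax 0.0933
side [346. 242.] 473 rim ctr [ 0.6233 -0.1013  0.0835] zmax 0.0862
c1 [ 0.6259 -0.096   0.0825]
c2 [0.5867 0.0406 0.0865]
c3 [0.5002 0.0367 0.0843]
c4 [0.4584 0.0709 0.0844]
clamp [ 0.5227 -0.0651  0.0721] [ 0.5506 -0.003   0.1143]
```

View pics/crop0.png

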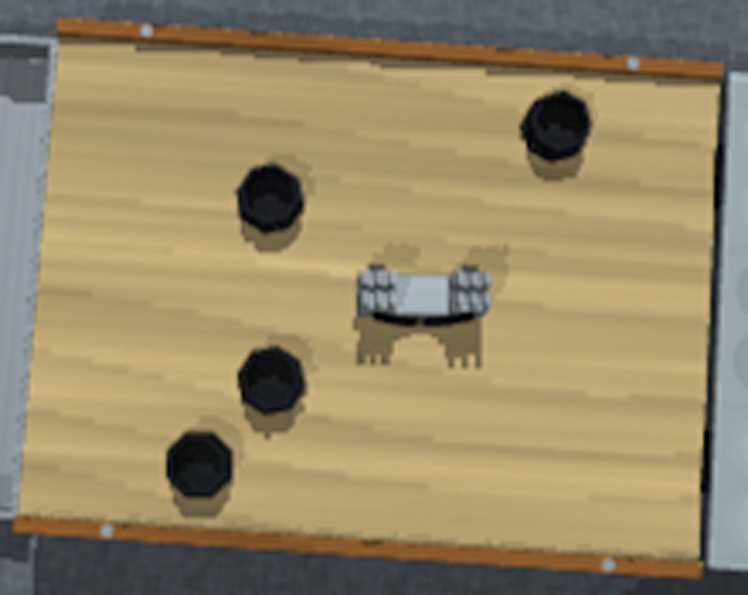

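```bash
cat > push.py <<'E'
from util import *; from rig import *
th=np.radians(88); u=np.array([np.cos(th),np.sin(th)]); v=np.array([u[1],-u[0]]); C=np.array([.5365,-.012])
Q=[np.cos(th/2),np.sin(th/2),0,0]
def W(bx,by,z): return [*(C+bx*v+by*u),z]
def B(p): d=np.asarray(p[:2])-C; return d@v,d@u
def sweep(cap,end=.165,z=.089,speed=.1):
    bx,by=B(cap); s=by-.043
    move_to(W(bx,s,.16),Q)
    hit=line_to(W(bx,s,z),stop_force=6); 
    if hit: print("touched",read_tcp_pos()); line_to(W(bx,s,.16)); return
    line_to(W(bx,end,z),speed=speed); f=read_contact_force()
    line_to(W(bx,end,.16)); print(cap,"done",f.round(2),read_time_s())
E
python3 - <<'E'
from push import *; import cv2
grasp(20); print(nose_length,read_gripper_width(),read_time_s())
sweep((.454,.070))
c=capture("top"); cv2.imwrite("pics/top1.png",c["image"]); c=capture("side"); cv2.imwrite("pics/side1.png",c["image"])
E
```

```text
0.025 0.002107350441952872 0.8667
(0.454, 0.07) done [ 0.44  0.1  -0.16] 5.7667
```

View pics/side1.png

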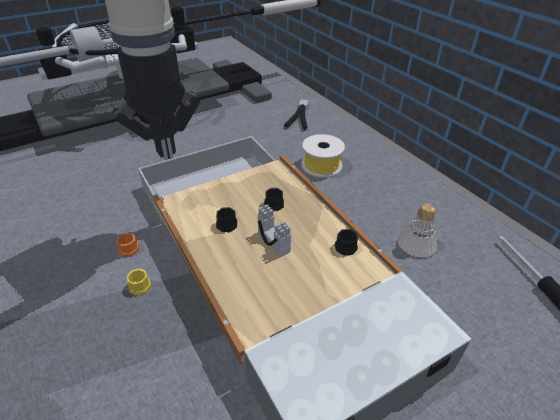

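The cap at (192,216) has left the board, and the clamp and the other three caps have not moved. I'll sweep the next two.

Run:
```python
from push import *; import cv2
sweep((.495,.036)); sweep((.583,.039))
c=capture("top"); cv2.imwrite("pics/top2.png",c["image"])
```

```text
(0.495, 0.036) done [ 0.43 -0.75 -0.23] 9.5917
(0.583, 0.039) done [ 0.57 -0.35  0.54] 13.2833
```

View pics/top2.png

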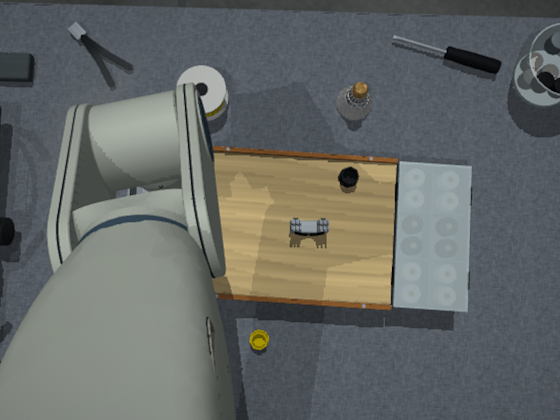

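The visible part of the board now holds only the far cap (348,177) and the unmoved clamp (309,227). I'll sweep the last one, then move away to check.

Run:
```python
from push import *; import cv2
sweep((.623,-.0995))
line_to([*read_tcp_pos()[:2],.26]); goto_joints([-1.123,.423,1.63,0,1.089,-.019]); print(read_time_s())
a=capture("top")["image"]; b=capture("side")["image"]
cv2.imwrite("pics/end.png",np.vstack([cv2.resize(a[130:320,100:420],(640,380)),cv2.resize(b[120:270,120:440],(468,220)).copy() if 0 else cv2.copyMakeBorder(cv2.resize(b[120:270,120:440],(468,219)),0,0,0,172,0)]))
```

```text
(0.623, -0.0995) done [-0.11 -0.77  0.53] 18.7917
22.3917
```

View pics/end.png

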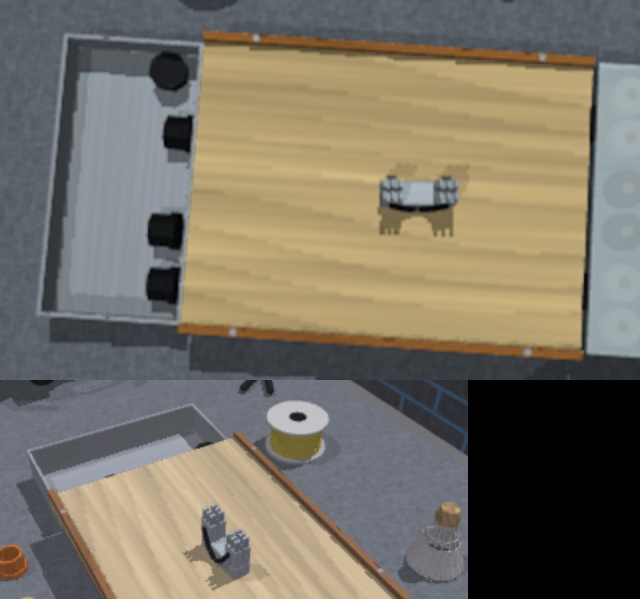

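The tray holds all four caps, at crop pixels (169,71), (179,133), (166,230) and (163,285). The clamp, reel and shuttle have not moved. Before handing in, I'll check by depth that the caps lie below the rim.

Run:
```python
from util import *; from rig import job_done
c=capture("top"); P=cloud(c)
h=[]
for x,y in((169,71),(179,133),(166,230),(163,285)):
    r,k=130+y//2,100+x//2; h.append(np.median(P[r-4:r+5,k-4:k+5,2])); print(h[-1].round(4))
if max(h)<.04: job_done(); print("handed in")
```

```text
0.0269
0.0326
0.0337
0.0329
the job is handed in; nothing more can be done
handed in
```

All four black butt caps were swept off the board into the scrap tray by pushing only; the clamp, reel and shuttlecock look unmoved in the final pictures, and the job was handed in at about 22 s.

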